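# Unfold the crank of a book press and clamp the book

### The arm

A 6-joint arm with a two-finger parallel gripper is mounted at the origin on the work surface. World frame = base frame: x ahead of the robot, y to its left, z up, the work surface at z = 0. Lengths are in m, angles in rad, forces in N, time in s.
With the tool pointing down it reaches from about 0.35 to 0.975 m from the base axis. Payload 7.1 kg.
Tool frame: the origin (TCP) lies midway between the tips of the shut fingers; the grasp point (between the pads) lies 19 mm behind it; z points along the fingers, x is the direction in which the jaws open and shut, and the axes are right-handed (so a half turn about z gives the same grasp; the last joint's range is limited). The gripper opens to 88 mm and grips with 3 to 60 N. Pads are 20 mm wide; open, the fingers measure 115 mm over their backs; the gripper's body (75 mm by 178 mm) begins 61 mm behind the grasp point.
Start: joints at [-0.019, 0.423, 1.63, -0, 1.089, -0.019], TCP at [0.625, 0, 0.223] pointing down, gripper open.
Joint ranges: [-3, 3], [-0.9, 2.11], [0.09, 2.58], [-1.31, 4.45], [0.11, 2.69], [-2.54, 2.54]. Speed limits (rad/s): [2.39, 2.39, 3.01, 3.14, 3.14, 3.14].

### API

Orientations are given as a unit quaternion [w, x, y, z].
In Python, from station import move_pose, movel, movej, command_gripper, wait, inverse_kinematics, read_camera, camera_info, MotionError, job_done, get_time, get_joint_pos, get_qvel, get_effort, get_tcp_pos, get_ee_rot, get_ft_force, get_ft_torque, get_grip_width gives the robot as it stands. Calls block until the motion is done:
- move_pose(position, orientation): joint-space move of the TCP to a pose.
- movel(position, frame=None, v=0.15, until_force=None): straight line of the TCP; frame=None keeps the orientation; v is the mean speed in m/s. With until_force (N) it stops when the force on the tool has changed by that much, and returns True; else False.
- movej(angles): joint-space move.
- command_gripper(opening): opening from 0.0 (shut) to 1.0 (fully open); the grip force is fixed at half the most; returns when the fingers have stopped.
- wait(seconds).
- inverse_kinematics(position, orientation): joint angles nearest the present ones, or None.
- read_camera(name): name is "scene" or "side" or "wrist"; returns the picture (384x512x3 uint8, red, green, blue); there is no depth.
- camera_info(name): a dict with "intrinsics" (3x3 intrinsics, pixels), "T" (4x4, takes a point from camera to world coordinates); the wrist camera has in their place "tool_from_camera" (4x4, takes a point from camera to tool coordinates, whose origin is the TCP and whose axes are the tool frame's). Camera axes: x right, y up, looking along -z (the intrinsics and any distortion apply to the point x, -y, -z); pixel columns grow to the right and rows downward; lengths in m; the calibration is good to about 2 mm. A picture is of the moment at which its call begins: read the wrist's pose just before it. camera_info takes no time and is no camera call.
A pose or a line that the arm cannot do raises MotionError and nothing moves.
- job_done(): hands the job in, once; it reports no verdict.
Readings, each from a call of its own:
- get_time(): time.
- get_joint_pos(): joint angles.
- get_qvel(): joint speeds.
- get_effort(): joint torques, N m.
- get_tcp_pos(): TCP position.
- get_ee_rot(): TCP orientation.
- get_ft_force(): force on the tool from outside, world axes, zero at the start.
- get_ft_torque(): the same for the moment, N m.
- get_grip_width(): opening from 0.0 (shut) to 1.0 (fully open).
Only numpy, scipy, OpenCV 4.12 (cv2) and the standard library are available. Lean on these libraries where they do the work, as an engineer would, in place of code of your own. Each camera call takes 0.05 s, during which the arm holds its last target.

### The job

A newly glued book lies in the green screw press on the desk. Without turning the crank yet, unfold its red handle from flat until it stands fully upright, then crank clockwise seen from above until the wooden pressing plate squeezes the book so that its springs are about half compressed (6 mm of their 12 mm), never all the way, to press the glue without crushing it. Let go, leaving the handle upright, and leave the other books, the mug and the tape dispenser where they are.

Things in the scene. Friction and masses are not known exactly. Their poses are not given: they have to be found in the camera images.
- press: Green screw press, fixed (place, yaw vary). Origin: centre of the underside of its foot; z up. Two posts at y = +/-112 mm carry a crossbar 45 (x) x 250 (y) mm, z 130 to 155 mm; post nuts reach 165 mm. The crank turns on top about the vertical axis through the origin. Below hangs the sprung plywood plate, 100 x 130 x 14 mm, its underside 75 mm up, less 4.46 mm per rad of joint crank
- bed: The press's green base plate, 160 (x) x 250 (y) x 18 mm, on which the book to be pressed lies. Origin: centre of its underside
- crank_axis (a point): Point on the vertical crank axis, 205 mm above the desk, level with the handle's hinge. The crank hub below it is 24 mm in diameter, its top 185 mm above the desk
- handle_hinge (a point): Centre of the handle's hinge pin at the outer end of the crank arm, 75 mm from the crank axis, 205 mm above the desk. The pin is horizontal, square to the arm. The steel arm is 14 mm wide, its top 20 mm below the pin. Two hinge cheeks, 22 mm over the outside and 18 mm long, rise to 213 mm
- handle_tip (a point): Centre of the handle's free end, 78 mm from the hinge pin. The grip is a red round sleeve, 22 mm in diameter, 18 to 78 mm from the pin, spinning freely about its own length. Folded, it lies above the arm, its end over the hub, 9 mm clear of both; unfolded it stands straight up over the arm's end, top 283 mm above the desk
- handle (a joint): Fold angle of the handle, rad: 0 flat along the arm, 1.571 upright against its stop (fully unfolded). Starts at 0 to 0.25. The hinge is stiff, 0.2 N m (about 3 N at the free end), and stays where it is left
- crank (a joint): Turn of the crank, rad: grows clockwise seen from above; starts at 0 to 1.5. The screw lowers the plate 28 mm per turn (4.46 mm per rad). Friction about 0.45 N m (6 N at the handle), so it stays when let go. Once the plate rests on the book its springs yield 1 mm per 10 N: the hand force rises by 2.6 N per rad; 6 mm (about 60 N on the book) is 1.35 rad past first touch. The springs bottom at 12 mm
- book_blue: Blue hardback book, 105 x 148 mm (x, y), origin at the centre of its underside. Which of the three books is in the press varies; the other two lie on plywood boards 18 mm high left and right. Books are 25 to 45 mm thick, each different
- book_red: Red hardback book, 105 x 148 mm, origin at the centre of its underside, 25 to 45 mm thick
- book_black: Black hardback book, 105 x 148 mm, origin at the centre of its underside, 25 to 45 mm thick
- mug: White mug, 76 mm wide, 90 mm high, origin at the centre of its underside; a bystander on the robot's side of the press, to the left
- tape_dispenser: Red tape dispenser, 60 x 140 mm, 92 mm high, origin at the centre of its underside; a bystander on the robot's side of the press, to the right
Not all that is in view belongs to the job. What is meant by the book_blue is not purple or yellow, and is the larger of those in its own colour.

How it is judged:
On the way, in this order (a step that is already met when the one before it is completed fails the run):
1. the handle is fully unfolded, upright (value of joint handle above 1.4 rad), for 0.2 s.
2. the plate presses on the book ((contact force between bed and book_blue above 15 N or contact force between bed and book_red above 15 N or contact force between bed and book_black above 15 N)), for 0.1 s.
At the end, for the whole second after the job is handed in: The handle stands upright (within 0.22 rad), the crank is at rest, and the book is squeezed onto the base plate with 43 to 85 N besides its own weight of about 3 N (springs compressed by 4.0 to 8.2 mm) (value of joint handle above 1.35 rad and (contact force between bed and book_blue above 46 N or contact force between bed and book_red above 46 N or contact force between bed and book_black above 46 N) and not (contact force between bed and book_blue above 88 N or contact force between bed and book_red above 88 N or contact force between bed and book_black above 88 N) and velocity of joint crank between -0.05 and 0.05 rad/s); the robot touches nothing.
It fails at once if the crank is turned (hinge end moved over 35 mm) while the handle is not unfolded (under 1.2 rad) (value of joint handle below 1.2 rad and distance of handle_hinge from where it was at the start of the episode above 0.035 m).
It fails at once if the book is crushed: squeezed with over 103 N (springs compressed over 10 mm) (contact force between bed and book_blue above 106 N or contact force between bed and book_red above 106 N or contact force between bed and book_black above 106 N).
It fails at once if a book is shifted by more than 20 mm (distance of any of book_blue, book_red, book_black from where it was at the start of the episode above 0.02 m).
It fails at once if the mug or the tape dispenser is shifted by more than 20 mm (distance of any of mug, tape_dispenser from where it was at the start of the episode above 0.02 m).
It also fails if it takes over 67 s, if anything falls off the work surface, if the arm or the gripper's body presses on something with over 40 N, if the wrist force passes 120 N, or if a joint passes its speed limit or range.

## Working session

There is one attempt and no reset: what is moved stays moved. The work goes in short steps, each a Python script; the robot and the scene stay as the last script left them, time stands still between calls to the robot, and variables do not carry over. Pictures are saved under pics/ and viewed, and the job is handed in when it is done.

```bash
ls; mkdir -p pics; python3 - <<'E'
from station import *
import cv2
for n in ["scene","side","wrist"]:
    im=read_camera(n); cv2.imwrite(f"pics/{n}0.png",im[:,:,::-1])
    c=camera_info(n); print(n,c)
print(get_time(),get_ee_rot(),get_ft_force())
E
```

```text
pics
scene {'intrinsics': array([[388.0805467 ,   0.        , 250.97037682],
       [  0.        , 388.0805467 , 192.80204465],
       [  0.        ,   0.        ,   1.        ]]), 'T': array([[ 0.50719151, -0.66972951,  0.54241972,  1.188189  ],
       [ 0.86178194,  0.38723817, -0.32768657, -0.38855261],
       [ 0.00941575,  0.63364737,  0.77356471,  1.08910809],
       [ 0.        ,  0.        ,  0.        ,  1.        ]])}
side {'intrinsics': array([[463.37670638,   0.        , 261.49119136],
       [  0.        , 463.37670638, 188.8004851 ],
       [  0.        ,   0.        ,   1.        ]]), 'T': array([[ 0.9780842 ,  0.11328015, -0.1746966 ,  0.2664999 ],
       [-0.20809394,  0.5598272 , -0.80205388, -1.13318875],
       [ 0.00694312,  0.82082953,  0.57113105,  0.96726556],
       [ 0.        ,  0.        ,  0.        ,  1.        ]])}
wrist {'intrinsics': array([[330.47244077,   0.        , 253.75302872],
       [  0.        , 330.47244077, 194.33379545],
       [  0.        ,   0.        ,   1.        ]]), 'tool_from_camera': array([[ 9.99999805e-01,  2.00543988e-04, -5.90982669e-04,
         2.22877519e-04],
       [ 2.79897085e-05, -9.60422230e-01, -2.78548272e-01,
        -7.56017423e-02],
       [-6.23454074e-04,  2.78548201e-01, -9.60422048e-01,
        -1.62132189e-01],
       [ 0.00000000e+00,  0.00000000e+00,  0.00000000e+00,
         1.00000000e+00]])}
0.15 [-2.37860063e-06  9.99999825e-01  2.47435386e-05 -5.91469865e-04] [0.12531582 0.39068375 0.02070348]
```

View pics/scene0.png

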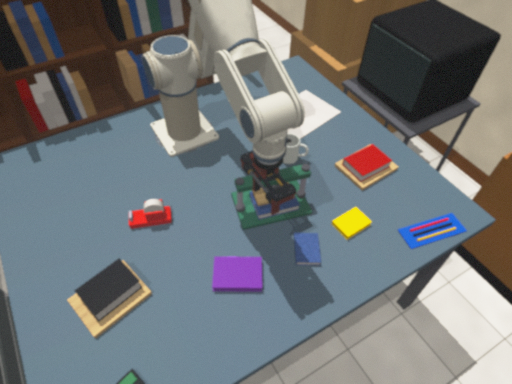

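View pics/side0.png

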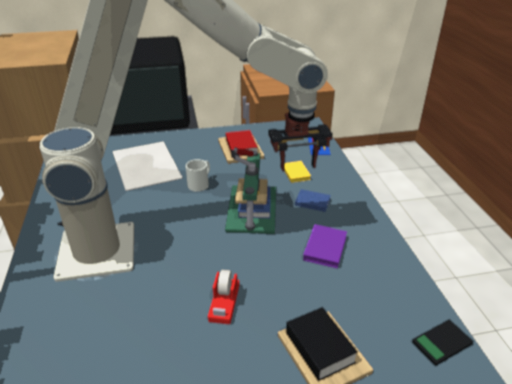

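View pics/wrist0.png

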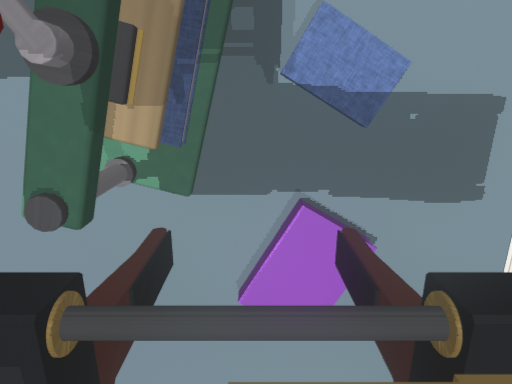

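The scene and side views show the press in the middle with the blue book in it. The wrist view shows the hub at about (45,45) and a post nut at (45,212). I'll write ray helpers, then take a better look from above.

```bash
cat > h.py <<'E'
from station import *
import numpy as np, cv2
from scipy.spatial.transform import Rotation as R
def rot(q): return R.from_quat([q[1],q[2],q[3],q[0]]).as_matrix()
def quat(M):
    x,y,z,w=R.from_matrix(M).as_quat(); return [w,x,y,z]
def camT(n):
    c=camera_info(n)
    if n!='wrist': return c['intrinsics'],np.array(c['T'])
    T=np.eye(4); T[:3,:3]=rot(get_ee_rot()); T[:3,3]=get_tcp_pos()
    return c['intrinsics'],T@c['tool_from_camera']
def ray(KT,u,v):
    K,T=KT; d=np.array([(u-K[0,2])/K[0,0],-(v-K[1,2])/K[1,1],-1.])
    return T[:3,3],T[:3,:3]@d
def plane(KT,u,v,z):
    o,d=ray(KT,u,v); return o+d*(z-o[2])/d[2]
def proj(KT,p):
    K,T=KT; c=T[:3,:3].T@(np.array(p)-T[:3,3]); return K[0,0]*c[0]/-c[2]+K[0,2], K[1,1]*c[1]/c[2]+K[1,2]
def snap(n,name):
    KT=camT(n); im=read_camera(n); cv2.imwrite(f"pics/{name}.png",im[:,:,::-1]); np.savez(f"pics/{name}.npz",K=KT[0],T=KT[1]); return KT,im
def load(name):
    d=np.load(f"pics/{name}.npz"); return d['K'],d['T']
E
python3 - <<'E'
from h import *
k=camT('wrist')
print(plane(k,48,45,.185),plane(k,45,212,.165))
print(get_joint_pos(), inverse_kinematics([.55,.02,.45],quat(np.diag([1.,-1,-1]))))
E
```

```text
[0.51064721 0.10415139 0.185     ] [ 0.47834777 -0.00088164  0.165     ]
[-1.89910834e-02  4.23661061e-01  1.63049063e+00 -2.00192840e-05
  1.08862378e+00 -1.90312770e-02] [ 1.47238631e-02  1.28118831e-01  1.51270958e+00 -4.44089210e-16
  1.50076424e+00  1.47238631e-02]
```

```bash
python3 - <<'E'
from h import *
D=quat(np.diag([1.,-1,-1]))
move_pose([.53,.10,.42],D)
k,im=snap('wrist','w1')
snap('side','s1')
snap('scene','c1')
print(get_time())
E
```

```text
1.25
```

View pics/w1.png

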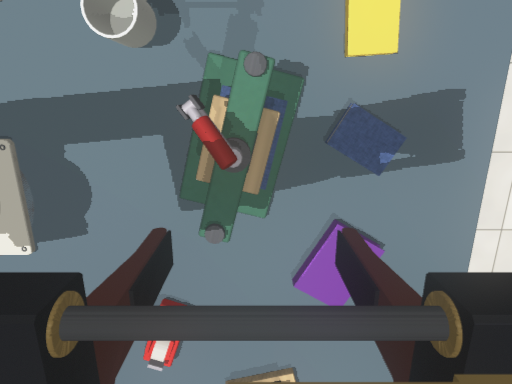

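View pics/s1.png

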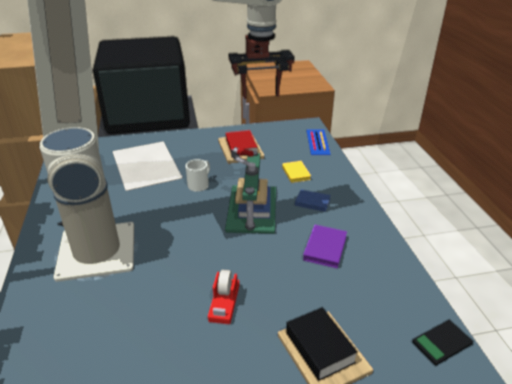

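View pics/c1.png

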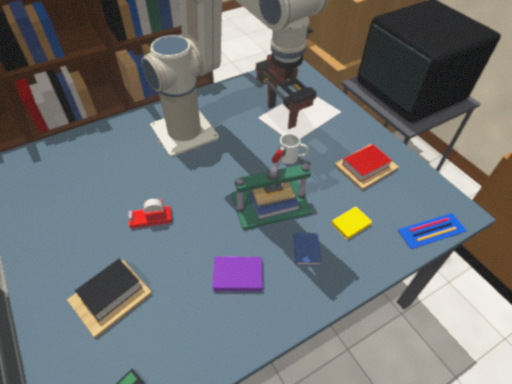

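Wrist view: hub at about (236,153), hinge cheeks near (191,108), red grip from (200,122) to (229,165), nuts at (256,64) and (215,234). The mug is close by, top left.

```bash
python3 - <<'E'
from h import *
k=load('w1')
im=cv2.imread('pics/w1.png'); 
n1=plane(k,256,64,.165);n2=plane(k,215,234,.165);c=(n1+n2)/2
print('nuts',n1,n2,np.linalg.norm(n1-n2),c,'yaw',np.degrees(np.arctan2(-(n1-n2)[0],(n1-n2)[1])))
print('hub',plane(k,236,153,.185));h=plane(k,191,108,.205);print('hinge',h, h-c,np.linalg.norm((h-c)[:2]))
print('tip@.205,.22',plane(k,230,163,.205),plane(k,230,163,.22))
hsv=cv2.cvtColor(im,cv2.COLOR_BGR2HSV)
m=((hsv[...,0]<8)|(hsv[...,0]>172))&(hsv[...,1]>140)&(hsv[...,2]>50)
m[:80]=0;m[190:]=0;m[:,:150]=0;m[:,260:]=0
v,u=np.nonzero(m);print('red',u.mean(),v.mean(),cv2.minAreaRect(np.c_[u,v].astype(np.float32)))
mug=plane(k,110,12,.09);print('mug',mug)
cv2.imwrite('pics/w1z.png',cv2.resize(im[40:250,150:320],None,fx=3.4,fy=2.8*1,interpolation=cv2.INTER_CUBIC)[:600])
# handle height from side/scene
for n in['s1','c1']:
  b=cv2.imread(f'pics/{n}.png');kk=load(n);u,v=map(int,proj(kk,[h[0],h[1],.205]));print(n,u,v,proj(kk,[c[0],c[1],.205]))
  cv2.imwrite(f'pics/{n}z.png',cv2.resize(b[v-45:v+65,u-60:u+80],None,fx=5,fy=5,interpolation=cv2.INTER_CUBIC))
E
```

```text
nuts [0.53256985 0.21403661 0.165     ] [ 0.47729076 -0.00158426  0.165     ] 0.22259410753610168 [0.5049303  0.10622618 0.165     ] yaw -14.379321986813572
hub [0.50857343 0.1121136  0.185     ]
hinge [0.46089109 0.16507846 0.205     ] [-0.04403921  0.05885228  0.04      ] 0.0735053955244482
tip@.205,.22 [0.50258462 0.10372804 0.205     ] [0.50369336 0.10658629 0.22      ]
red 213.52385685884693 141.37773359840955 ((213.54730224609375, 141.46621704101562), (55.798866271972656, 18.715869903564453), 54.462318420410156)
mug [0.33819338 0.28583696 0.09      ]
s1 235 151 (np.float64(252.04078904698073), np.float64(158.82051541934254))
c1 281 149 (np.float64(273.7844901643275), np.float64(164.41896516723398))
```

View pics/w1z.png

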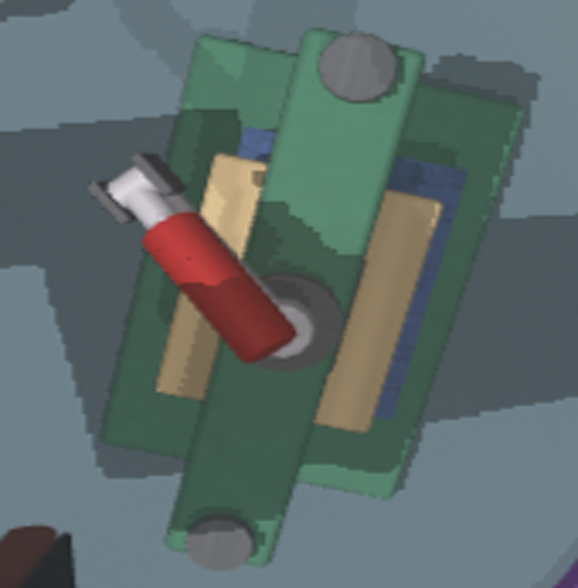

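View pics/s1z.png

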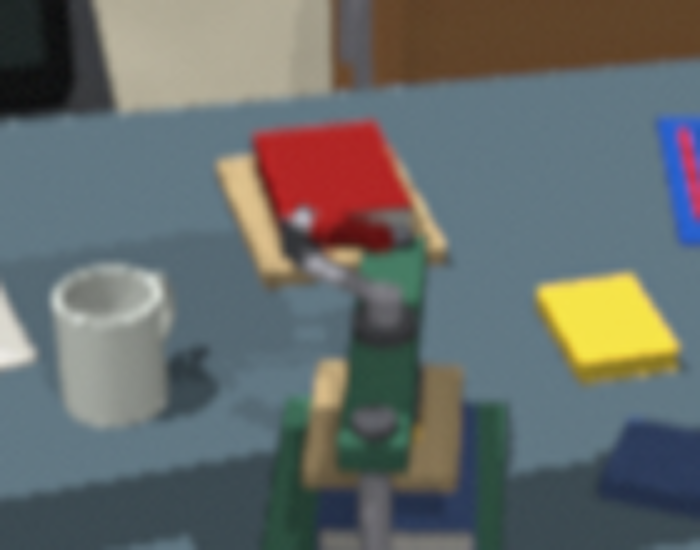

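View pics/c1z.png

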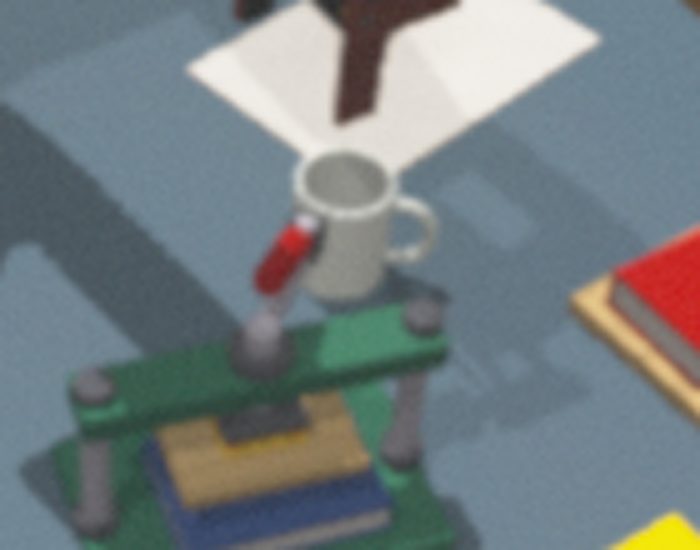

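```bash
cat >> h.py <<'E'
def tri(*rs):
    A=np.zeros((3,3));b=np.zeros(3)
    for o,d in rs:
        d=d/np.linalg.norm(d);P=np.eye(3)-np.outer(d,d);A+=P;b+=P@o
    x=np.linalg.solve(A,b);return x,[np.linalg.norm((np.eye(3)-np.outer(d,d)/(d@d))@(x-o)) for o,d in rs]
E
python3 - <<'E'
from h import *
K={n:load(n) for n in['w1','c1','s1']}
# zoomed pixel -> full pixel
fw=lambda a,b:(150+a/3.4,40+b/2.8)
fc=lambda a,b:(281-60+a/5,149-45+b/5)
fs=lambda a,b:(235-60+a/5,151-45+b/5)
r=lambda n,p:ray(K[n],*p)
print('hinge w,c',tri(r('w1',fw(137,187)),r('c1',fc(308,228))))
print('hinge w,s',tri(r('w1',fw(137,187)),r('s1',fs(300,222))))
print('tip w,c',tri(r('w1',fw(270,345)),r('c1',fc(266,283))))
print('tip w,s',tri(r('w1',fw(270,345)),r('s1',fs(390,235))))
# grip centroid of red in w1, c1
def red(n,roi):
    im=cv2.imread(f'pics/{n}.png');h=cv2.cvtColor(im,cv2.COLOR_BGR2HSV)
    m=((h[...,0]<8)|(h[...,0]>172))&(h[...,1]>120)&(h[...,2]>50);k=np.zeros_like(m);x0,x1,y0,y1=roi;k[y0:y1,x0:x1]=1;m&=k
    v,u=np.nonzero(m);return u.mean(),v.mean()
a=red('w1',(150,260,80,190));b=red('c1',(265,290,140,168));print(a,b)
x,e=tri(r('w1',a),r('c1',b));print('grip mid',x,e)
print('hub',plane(K['w1'],*fw(290,328),.187))
E
```

```text
hinge w,c (array([0.46074523, 0.16720901, 0.20295176]), [np.float64(0.0012809417958734592), np.float64(0.0012809417958734577)])
hinge w,s (array([0.46029739, 0.16645431, 0.20660715]), [np.float64(0.00018863533289488176), np.float64(0.00018863533289493193)])
tip w,c (array([0.5035448 , 0.10693458, 0.2208416 ]), [np.float64(0.0006057385560844153), np.float64(0.0006057385560844394)])
tip w,s (array([0.50582595, 0.1069904 , 0.22592114]), [np.float64(0.00238888343715772), np.float64(0.002388883437157654)])
(np.float64(213.65902578796562), np.float64(141.69723018147087)) (np.float64(277.22058823529414), np.float64(155.35294117647058))
grip mid [0.48628386 0.1298981  0.21712911] [np.float64(0.00030581065785896305), np.float64(0.00030581065785895877)]
hub [0.50775974 0.107431   0.187     ]
```

```bash
cat >> h.py <<'E'
C=np.array([.506,.107]); H=np.array([.4605,.1665,.205])
rad=np.array([H[0]-C[0],H[1]-C[1],0]);rad/=np.linalg.norm(rad)
tx=np.array([-rad[1]*-1,-rad[0],0])  # tangent (clockwise)
ty=np.cross([0,0,-1.],tx); Q=quat(np.c_[tx,ty,[0,0,-1.]])
L=.048
def hp(a,L=L): return H+L*(-rad*np.cos(a)+np.array([0,0,np.sin(a)]))-np.array([0,0,.019])+np.array([0,0,.0])
E
python3 - <<'E'
from h import *
print(tx,ty)
g=hp(.22);print(g)
move_pose(g+[0,0,.10],Q)
movel(g+[0,0,.03],v=.15)
k,_=snap('wrist','w2')
print(movel(g,v=.06,until_force=6),get_tcp_pos(),get_ft_force(),get_time(),get_joint_pos())
snap('wrist','w3')
snap('scene','c3')
for a in (.0,.22):print(proj(k,H+.078*(-rad*np.cos(a)+np.array([0,0,np.sin(a)]))),proj(k,H))
im=cv2.imread('pics/c3.png')[90:230,200:340];cv2.imwrite('pics/c3z.png',cv2.resize(im,None,fx=4,fy=4))
E
```

```text
[0.79435783 0.60745011 0.        ] [ 0.60745011 -0.79435783  0.        ]
[0.48895483 0.12928983 0.19647502]
False [0.48892629 0.12928848 0.1962631 ] [-0.53948392  0.4060973   0.05247136] 3.1833 [ 2.34995314e-01  2.84784688e-01  1.91201584e+00 -2.30413838e-05
  9.45291099e-01 -4.17858330e-01]
(np.float64(252.5903710116396), np.float64(274.7146899652889)) (np.float64(252.32221953576567), np.float64(150.55117055890742))
(np.float64(252.55681132110072), np.float64(286.98533248374497)) (np.float64(252.32221953576567), np.float64(150.55117055890742))
```

View pics/w2.png

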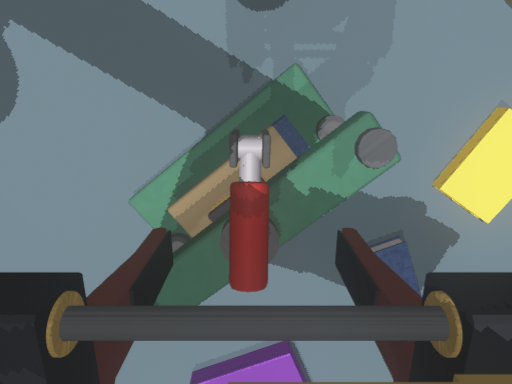

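View pics/w3.png

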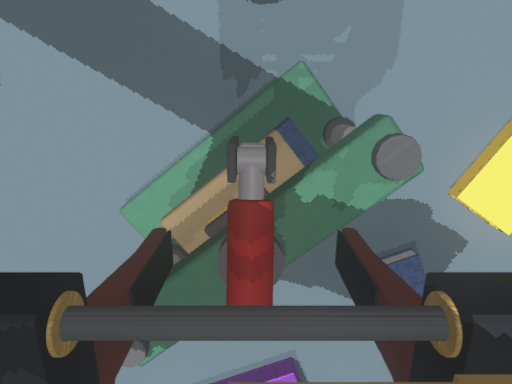

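View pics/c3z.png

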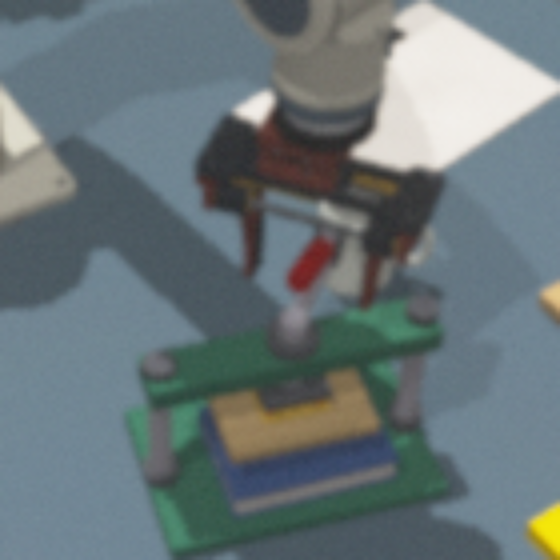

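The handle is lined up between the fingers: grip at column 250, hinge at (252,155), matching my projection. Next I'll grip it and unfold along the arc.

```bash
python3 - <<'E'
from h import *
f=lambda:np.round(get_ft_force(),1)
command_gripper(0.0);print('grip',get_grip_width()*88,f())
for a in np.linspace(.22,1.62,9)[1:]:
    movel(hp(a),v=.06);print(round(a,2),get_tcp_pos().round(4) if hasattr(get_tcp_pos(),'round') else get_tcp_pos(),f())
print(get_grip_width()*88,get_time())
snap('wrist','w4');snap('scene','c4');snap('side','s4')
z=[]
for n,(u,v) in {'c4':(273,155),'s4':(245,160)}.items():
    z.append(cv2.resize(cv2.imread(f'pics/{n}.png')[v-60:v+65,u-50:u+50],None,fx=4,fy=4,interpolation=cv2.INTER_CUBIC))
cv2.imwrite('pics/z4.png',np.hstack(z))
E
```

```text
grip 21.11118519346554 [-2.7 -5.4  2.7]
0.4 [0.4861 0.1309 0.2039] [-4.4 -3.3 -3.4]
0.57 [0.4837 0.1343 0.2113] [-6.9 -1.9 -6.4]
0.74 [0.4806 0.1384 0.218 ] [-6.3 -2.4 -6.8]
0.92 [0.477  0.1431 0.2237] [-4.4 -4.3 -7.7]
1.1 [0.473  0.1485 0.2283] [-3.5 -5.7 -8.2]
1.27 [0.4687 0.1543 0.2318] [-3.3 -7.7 -6.1]
1.44 [0.4645 0.1607 0.2342] [-2.8 -9.2 -1.5]
1.62 [0.4604 0.1677 0.2353] [-0.1 -9.8  1.5]
20.58858584181561 6.65
```

View pics/z4.png

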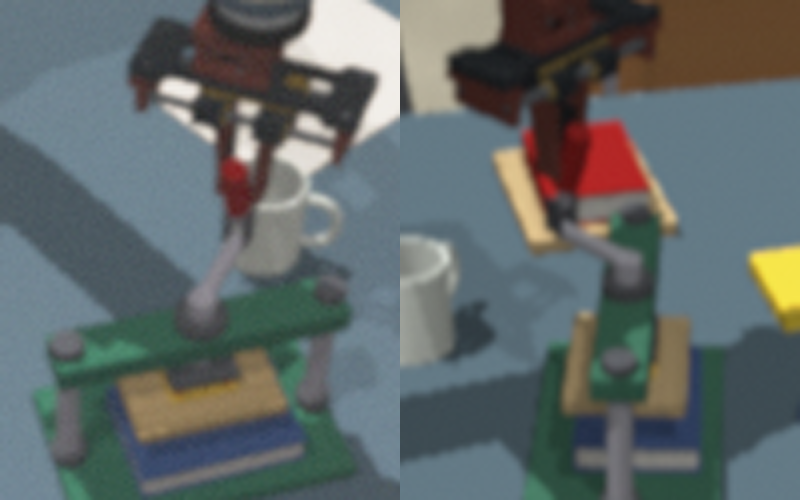

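View pics/w4.png

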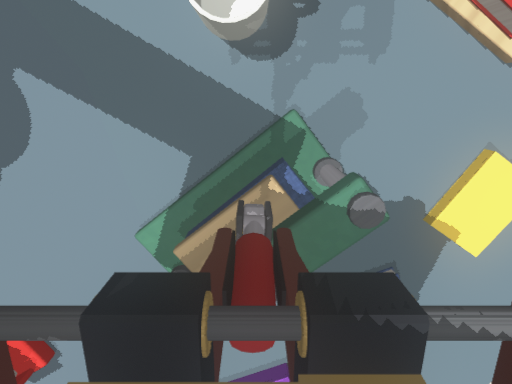

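The handle looks nearly upright in all views. I'll push outward until I feel the stop.

```bash
python3 - <<'E'
from h import *
for d in (.002,.004,.006,.008):
    s=movel(hp(1.62)+rad*d,v=.03,until_force=10);F=np.array(get_ft_force());print(d,s,get_tcp_pos(),'rad',F@rad,'tan',F@tx,F[2])
    if F@rad<-16:break
wait(.3)
F=np.array(get_ft_force());print(F@rad,F@tx,get_time())
snap('scene','c5')
cv2.imwrite('pics/z5.png',cv2.resize(cv2.imread('pics/c5.png')[95:220,223:323],None,fx=4,fy=4,interpolation=cv2.INTER_CUBIC))
E
```

```text
0.002 False [0.45987595 0.16854255 0.23542072] rad -11.795847734373814 tan -5.80163735204464 1.2013661500272932
0.004 False [0.45851224 0.17068743 0.23556468] rad -8.13742308562087 tan -5.641555443122322 3.1311117403023423
0.006 False [0.45749839 0.17196269 0.23560536] rad -10.564496574843517 tan -6.708494999503656 3.1930327781096475
0.008 False [0.45623785 0.17381913 0.23564844] rad -9.352924412762093 tan -6.230599076195713 3.573501339310387
-8.016330020353992 -6.011005151621737 8.1
```

View pics/z5.png

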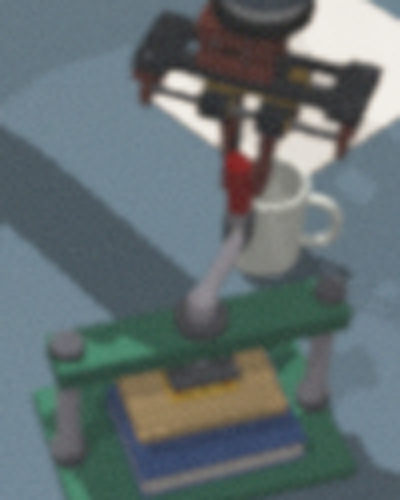

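```bash
python3 - <<'E'
from h import *
k,im=snap('wrist','w5');
for a in(1.3,1.4,1.5,1.57):print(a,[tuple(np.round(proj(k,H+l*(-rad*np.cos(a)+np.array([0,0,np.sin(a)]))))) for l in(0,.018,.078)])
s,_=snap('side','s5')
for a in(1.2,1.4,1.57):print(a,[tuple(np.round(proj(s,H+l*(-rad*np.cos(a)+np.array([0,0,np.sin(a)]))),1)) for l in(0,.018,.078)])
cv2.imwrite('pics/z6.png',np.hstack([cv2.resize(im[150:384,160:360,::-1],None,fx=2.2,fy=2.2),cv2.resize(cv2.imread('pics/s5.png')[108:191,205:275],(434,515),interpolation=cv2.INTER_CUBIC)[:514]]))
E
```

```text
1.3 [(np.float64(252.0), np.float64(237.0)), (np.float64(252.0), np.float64(256.0)), (np.float64(252.0), np.float64(352.0))]
1.4 [(np.float64(252.0), np.float64(237.0)), (np.float64(252.0), np.float64(254.0)), (np.float64(252.0), np.float64(340.0))]
1.5 [(np.float64(252.0), np.float64(237.0)), (np.float64(252.0), np.float64(251.0)), (np.float64(252.0), np.float64(326.0))]
1.57 [(np.float64(252.0), np.float64(237.0)), (np.float64(252.0), np.float64(249.0)), (np.float64(252.0), np.float64(315.0))]
1.2 [(np.float64(235.1), np.float64(150.8)), (np.float64(236.5), np.float64(147.0)), (np.float64(241.1), np.float64(133.7))]
1.4 [(np.float64(235.1), np.float64(150.8)), (np.float64(235.7), np.float64(146.4)), (np.float64(237.6), np.float64(131.1))]
1.57 [(np.float64(235.1), np.float64(150.8)), (np.float64(235.0), np.float64(146.0)), (np.float64(234.5), np.float64(129.5))]Traceback (most recent call last):
  File "<stdin>", line 6, in <module>
    return _nx.concatenate(arrs, 1, dtype=dtype, casting=casting)
           ~~~~~~~~~~~~~~~^^^^^^^^^^^^^^^^^^^^^^^^^^^^^^^^^^^^^^^
ValueError: all the input array dimensions except for the concatenation axis must match exactly, but along dimension 0, the array at index 0 has size 515 and the array at index 1 has size 514
```

```bash
ls -la pics/z6.png; python3 -c "
import cv2;print(cv2.imread('pics/z6.png').shape)"
```

```text
ls: cannot access 'pics/z6.png': No such file or directory
[ WARN:0@0.036] global loadsave.cpp:275 findDecoder imread_('pics/z6.png'): can't open/read file: check file path/integrity
Traceback (most recent call last):
AttributeError: 'NoneType' object has no attribute 'shape'
```

View pics/w5.png

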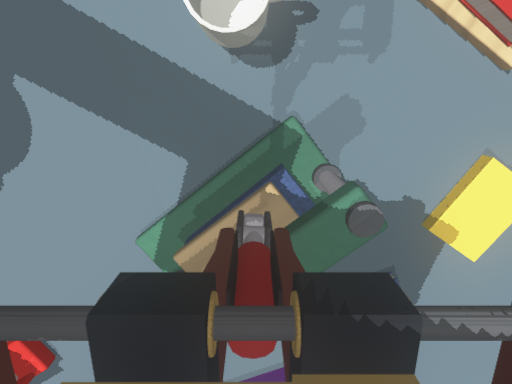

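```bash
python3 - <<'E'
from h import *
ims=[]
for n in('w3','w4','w5'):
    k=load(n);im=cv2.imread(f'pics/{n}.png')
    for a in(0.22,) if n=='w3' else (1.35,1.57):print(n,a,[tuple(np.round(proj(k,H+l*(-rad*np.cos(a)+np.array([0,0,np.sin(a)])),),0)) for l in(0,.018,.078)])
    print(proj(k,C.tolist()+[.185]))
    if n!='w3':ims.append(cv2.resize(im[190:370,205:305],None,fx=3,fy=3,interpolation=cv2.INTER_CUBIC))
cv2.imwrite('pics/z6.png',np.hstack(ims))
cv2.imwrite('pics/z7.png',cv2.resize(cv2.imread('pics/s5.png')[105:175,200:280],None,fx=8,fy=8,interpolation=cv2.INTER_CUBIC))
E
```

```text
w3 0.22 [(np.float64(254.0), np.float64(162.0)), (np.float64(254.0), np.float64(200.0)), (np.float64(254.0), np.float64(324.0))]
(np.float64(254.20558905903906), np.float64(280.96587795033156))
w4 1.35 [(np.float64(253.0), np.float64(226.0)), (np.float64(253.0), np.float64(244.0)), (np.float64(253.0), np.float64(332.0))]
w4 1.57 [(np.float64(253.0), np.float64(226.0)), (np.float64(253.0), np.float64(238.0)), (np.float64(253.0), np.float64(300.0))]
(np.float64(252.92140072183852), np.float64(309.6484091616514))
w5 1.35 [(np.float64(252.0), np.float64(237.0)), (np.float64(252.0), np.float64(255.0)), (np.float64(252.0), np.float64(347.0))]
w5 1.57 [(np.float64(252.0), np.float64(237.0)), (np.float64(252.0), np.float64(249.0)), (np.float64(252.0), np.float64(315.0))]
(np.float64(252.2641648450282), np.float64(317.7627288765704))
```

View pics/z6.png

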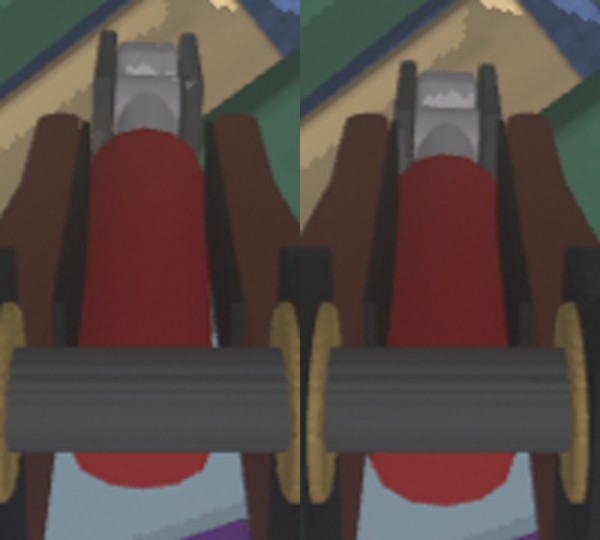

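View pics/z7.png

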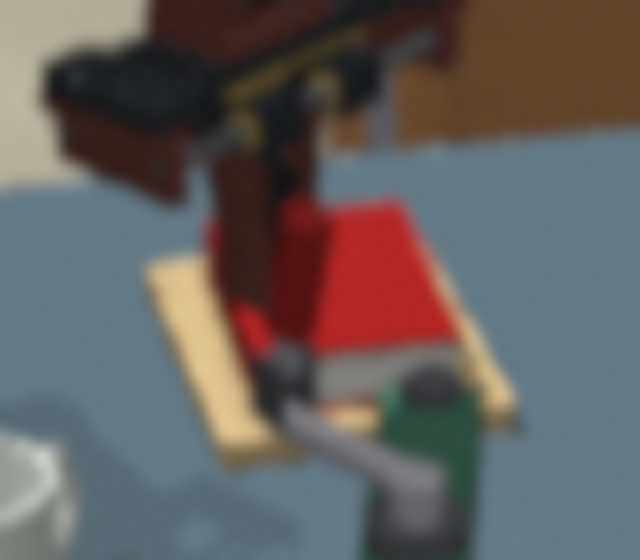

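```bash
python3 - <<'E'
from h import *
for n in('w3','w4','w5'):
    k=load(n)
    print(n,'cheek outer top',np.round(proj(k,H+rad*.009+[0,0,.008])),np.round(proj(k,H+rad*.009+[0,0,-.01])))
    for a in(1.2,1.3,1.4,1.5,1.57):
        ax=-rad*np.cos(a)+np.array([0,0,np.sin(a)]);pr=np.cross(ax,tx);pr*= -np.sign(pr@rad)  # inward perpendicular
        print(a,'tip inner rim row',round(proj(k,H+.078*ax+.011*pr)[1]),'bottom outer rim row',round(proj(k,H+.018*ax-.011*pr)[1]))
E
```

```text
w3 cheek outer top [254. 145.] [254. 140.]
1.2 tip inner rim row 330 bottom outer rim row 163
1.3 tip inner rim row 317 bottom outer rim row 157
1.4 tip inner rim row 301 bottom outer rim row 152
1.5 tip inner rim row 280 bottom outer rim row 147
1.57 tip inner rim row 263 bottom outer rim row 144
w4 cheek outer top [253. 217.] [253. 207.]
1.2 tip inner rim row 361 bottom outer rim row 234
1.3 tip inner rim row 354 bottom outer rim row 230
1.4 tip inner rim row 345 bottom outer rim row 226
1.5 tip inner rim row 333 bottom outer rim row 222
1.57 tip inner rim row 323 bottom outer rim row 220
w5 cheek outer top [252. 228.] [252. 218.]
1.2 tip inner rim row 373 bottom outer rim row 246
1.3 tip inner rim row 367 bottom outer rim row 242
1.4 tip inner rim row 358 bottom outer rim row 238
1.5 tip inner rim row 347 bottom outer rim row 234
1.57 tip inner rim row 338 bottom outer rim row 232
```

```bash
python3 - <<'E'
from h import *
p0=np.array(get_tcp_pos());b=hp(1.62)+rad*.008
for d in np.arange(.003,.025,.003):
    movel(b+rad*d-[0,0,d*d/.096],v=.03);F=np.array(get_ft_force());p=np.array(get_tcp_pos());print(round(d,3),(p-p0)@rad,'rad',F@rad,'tan',F@tx,F[2])
    if F@rad<-16:break
k,_=snap('wrist','w6')
print(get_time())
cv2.imwrite('pics/z8.png',cv2.resize(cv2.imread('pics/w6.png')[190:370,205:305],None,fx=3,fy=3,interpolation=cv2.INTER_CUBIC))
E
```

```text
0.003 0.005885187653225819 rad 6.410249903407914 tan -1.0112359059763363 4.63869995908819
0.006 0.007896434884814016 rad -0.6697766690259369 tan -0.07134091500879458 -0.5977304787685627
0.009 0.011001245408267812 rad -1.0498113627342864 tan -0.059940276280503635 0.1766468194430758
0.012 0.014039124645858483 rad 0.40033599776991413 tan -0.22360670853865192 -1.421233474955309
0.015 0.017077971515161366 rad 0.4409200376539909 tan 0.03734208241639896 0.7351262892056859
0.018 0.020060993717775095 rad 0.34192448334529946 tan -0.48646827092715544 0.1524482824961455
0.021 0.023066386572647965 rad -0.27189461341870624 tan -0.09117003788264418 0.28204504129533264
0.024 0.02607331732846972 rad -0.23613217846727041 tan 0.26241347811354016 -0.4947980931786473
10.325
```

View pics/z8.png

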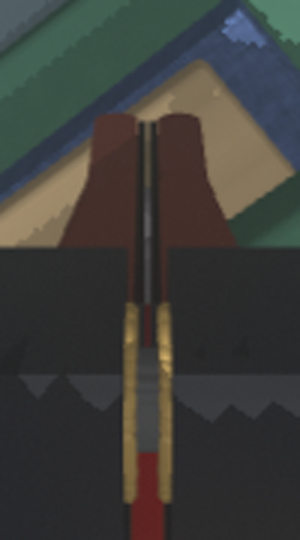

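The pads slid off the handle, so it had probably reached its stop. I'll lift clear, open and check its angle.

```bash
python3 - <<'E'
from h import *
p=np.array(get_tcp_pos());movel(p+[0,0,.1],v=.2)
command_gripper(.6)
move_pose(np.r_[C,0]+rad*.10+[0,0,.42],Q)
for n in('wrist','scene','side'):snap(n,n[0]+'7')
print(get_time())
k=load('w7');print(proj(k,H),proj(k,H+[0,0,.078]))
u,v=map(int,proj(k,H))
a=cv2.resize(cv2.imread('pics/w7.png')[max(v-70,0):,u-100:u+100][:240],(500,600))
for n in('s7','s7'):pass
s=cv2.resize(cv2.imread('pics/s7.png')[115:175,215:265],(250,300),interpolation=cv2.INTER_CUBIC)
c=cv2.resize(cv2.imread('pics/scene7.png' if 0 else 'pics/s7.png')[115:175,215:265],(250,300))
cv2.imwrite('pics/z9.png',np.hstack([a,np.vstack([s,c])]))
E
ls pics
```

```text
12.5167
(np.float64(253.26654309734798), np.float64(186.75706833545303)) (np.float64(253.37650644192485), np.float64(207.7532511248388))
c1.npz
c1.png
c1z.png
c3.npz
c3.png
c3z.png
c4.npz
c4.png
c5.npz
c5.png
s1.npz
s1.png
s1z.png
s4.npz
s4.png
s5.npz
s5.png
s7.npz
s7.png
scene0.png
side0.png
w1.npz
w1.png
w1z.png
w2.npz
w2.png
w3.npz
w3.png
w4.npz
w4.png
w5.npz
w5.png
w6.npz
w6.png
w7.npz
w7.png
wrist0.png
z4.png
z5.png
z6.png
z7.png
z8.png
z9.png
```

View pics/z9.png

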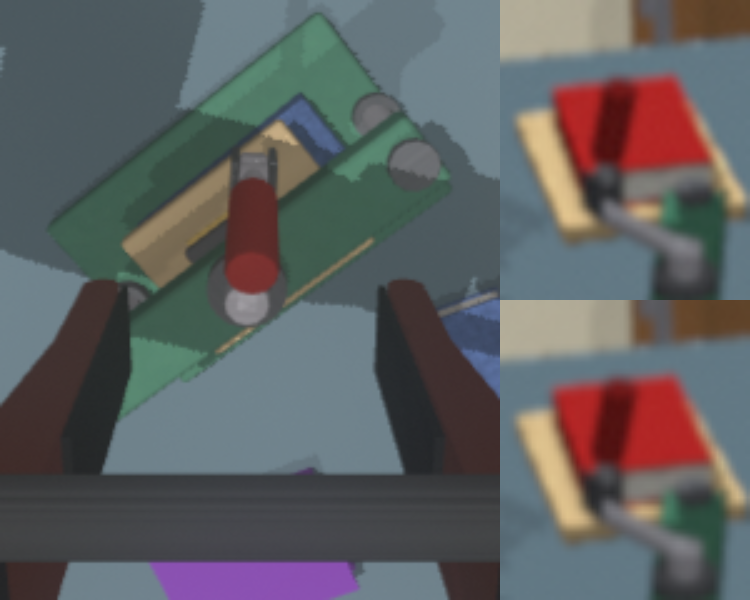

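View pics/w7.png

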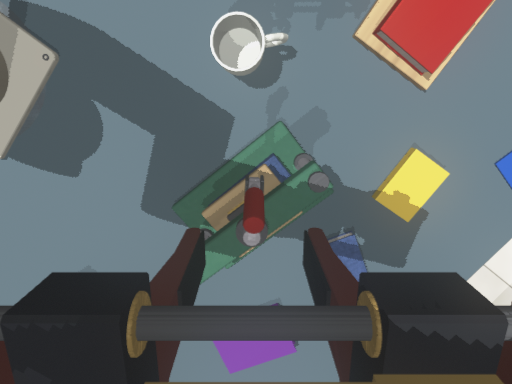

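```bash
python3 - <<'E'
from h import *
k=load('w7');s=load('s7')
for a in(1.0,1.1,1.2,1.3,1.4,1.57):
    ax=-rad*np.cos(a)+np.array([0,0,np.sin(a)])
    print(a,np.round(proj(k,H+.078*ax),1),np.round(np.array(proj(s,H+.078*ax))-proj(s,H+.018*ax),1))
E
```

```text
1.0 [253.4 242.8] [  7.2 -10.6]
1.1 [253.4 238.3] [  5.9 -12. ]
1.2 [253.4 233. ] [  4.6 -13.3]
1.3 [253.4 227. ] [  3.3 -14.4]
1.4 [253.4 220.3] [  1.9 -15.3]
1.57 [253.4 207.8] [ -0.5 -16.6]
```

The handle stands at about 1.3 rad, short of the stop. I'll push it the rest of the way from the inside with shut fingers, until the force shows it has hit the stop.

```bash
python3 - <<'E'
from h import *
command_gripper(0)
Z=np.array([0,0,1.])
b=np.array([H[0],H[1],.250])
move_pose(b-rad*.060+Z*.09,Q)
movel(b-rad*.060,v=.15)
F0=np.array(get_ft_force())
for d in np.arange(.045,-.021,-.004):
    movel(b-rad*d,v=.04);wait(.05);F=np.array(get_ft_force())-F0;p=np.array(get_tcp_pos());print(round(d,3),round(-(p-H)@rad,4),'rad %.1f tan %.1f z %.1f'%(F@rad,F@tx,F[2]))
    if F@rad<-10:break
print(get_time())
E
```

```text
0.045 0.045 rad 0.2 tan -0.9 z -0.8
0.041 0.041 rad 0.1 tan -0.2 z -0.1
0.037 0.0372 rad -3.1 tan 0.2 z 1.0
0.033 0.0331 rad -2.7 tan 0.9 z 1.7
0.029 0.0289 rad -2.8 tan -0.6 z 1.9
0.025 0.0247 rad -2.5 tan -0.4 z 1.8
0.021 0.0208 rad -2.2 tan 1.0 z 1.1
0.017 0.0186 rad -9.8 tan -0.0 z 0.5
0.013 0.0169 rad -21.9 tan 0.5 z -0.7
17.6917
```

Stop found: the force jumps at about 20 mm inside the hinge, which equals the grip radius plus half the finger, so the handle is upright. The pads slip at around 9 N across the jaws, so I'll crank with the jaws kept along the tangent, regrasping as needed and logging the torque.

```bash
cat >> h.py <<'E'
import json,os
Z=np.array([0,0,1.]); PH0=np.arctan2(rad[1],rad[0]); RC=.0755; ZG=.230
def fr(th,lead=0.): # crank turned th clockwise since start
    ph=PH0-th; r=np.array([np.cos(ph),np.sin(ph),0]); phq=PH0-th-lead
    x=np.array([np.sin(phq),-np.cos(phq),0]); y=np.cross([0,0,-1.],x)
    return np.r_[C,0]+RC*r+Z*ZG, quat(np.c_[x,y,[0,0,-1.]]), r, np.array([np.sin(ph),-np.cos(ph),0])
def torque(n=4):
    T=[]
    for _ in range(n):
        F=np.array(get_ft_force())-np.array(FZ); p=np.array(get_tcp_pos())[:2]-C
        T.append(-(p[0]*F[1]-p[1]*F[0])*-1); wait(.01)
    return np.mean(T)
FZ=[0,0,0]
def crank(th0,th1,step=.2,stop=None,v=.08,leads=(0,0)):
    out=[]
    n=max(1,round((th1-th0)/step))
    for i,th in enumerate(np.linspace(th0,th1,n+1)[1:]):
        lead=leads[0]+(leads[1]-leads[0])*(th-th0)/(th1-th0)
        p,q,r,t=fr(th,lead); movel(p,frame=q,v=v)
        F=np.array(get_ft_force()); pp=np.array(get_tcp_pos())[:2]-C
        tha=(PH0-np.arctan2(pp[1],pp[0])-th+np.pi)%(2*np.pi)-np.pi+th
        tau=torque(); out.append((tha,tau)); print('th %.2f act %.3f tau %.3f rad %.1f z %.1f'%(th,tha,tau,F@r,F[2]))
        if stop and tau>stop: break
    with open('log.jsonl','a') as f:
        for o in out:f.write(json.dumps(o)+'\n')
    return out
E
python3 - <<'E'
from h import *
# torque sign check: force on tool opposing cw motion -> -t ; tau should be +
p,q,r,t=fr(0); x=np.r_[C,0]+RC*r; F=-5*t; pp=(x[:2]-C); print('tau of -5N t:', (pp[0]*F[1]-pp[1]*F[0]))
c=np.array(get_tcp_pos()); movel(c-rad*.02,v=.1); movel(c-rad*.02+Z*.09,v=.2)
command_gripper(.6)
p,q,r,t=fr(0)
movel(p+Z*.09,frame=q,v=.2)
k,_=snap('wrist','w8');snap('side','s8');snap('scene','c8')
print(proj(k,H),proj(k,H+Z*.078),get_ft_force(),get_time())
for th in(0,1,2,2.5,2.8):print(th,inverse_kinematics(fr(th)[0],fr(th)[1]))
E
```

```text
tau of -5N t: 0.37749999999999995
(np.float64(254.06908970124204), np.float64(189.91120176453367)) (np.float64(254.2071856829306), np.float64(222.20934956298498)) [-0.09124707  1.30610572  1.11012736] 20.1333
0 [ 3.23788407e-01  2.13853380e-01  1.91638674e+00 -4.44089210e-16
  1.01135254e+00 -3.29058224e-01]
1 [ 3.01823076e-01  3.20579470e-01  1.76753745e+00 -4.44089210e-16
  1.05347573e+00  6.48976444e-01]
2 [ 1.90255529e-01  3.67722115e-01  1.69723212e+00 -4.44089210e-16
  1.07663842e+00  1.53740890e+00]
2.5 [ 1.27879598e-01  3.56496107e-01  1.71421068e+00 -4.44089210e-16
  1.07088586e+00  1.97503297e+00]
2.8 [ 9.43980440e-02  3.38896056e-01  1.74053420e+00 -4.44089210e-16
  1.06216239e+00  2.24155141e+00]
```

View pics/w8.png

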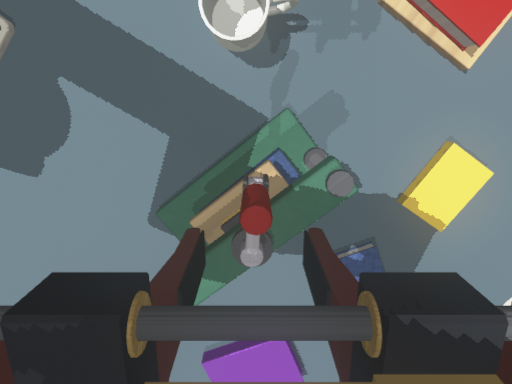

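View pics/c8.png

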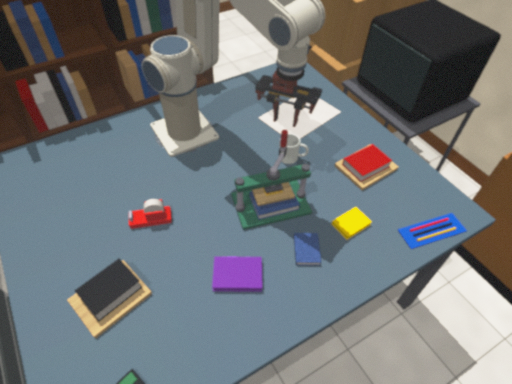

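Handle upright: tip seen at (256,219), upright prediction (254,222). Next I'll grasp and crank the first stretch with a torque guard.

```bash
python3 - <<'E'
import h
from h import *
fz=[]
for _ in range(12): fz.append(get_ft_force());wait(.02)
fz=np.array(fz);print('zero',fz.mean(0),fz.std(0))
p,q,r,t=fr(0);movel(p,v=.15);command_gripper(0)
print('grip',get_grip_width()*88,np.array(get_ft_force()))
h.FZ=fz.mean(0).tolist()
crank(0,1.4,.2,stop=.68)
print(get_time())
snap('scene','c9');snap('side','s9')
z=[cv2.resize(cv2.imread(f'pics/{n}.png')[120:240,a:a+120],None,fx=3.3,fy=4,interpolation=cv2.INTER_CUBIC) for n,a in(('c8',215),('c9',215))]
cv2.imwrite('pics/z10.png',np.hstack(z))
E
```

```text
zero [-0.05917376 -0.0180598  -0.17396238] [0.45924952 0.62553583 0.57694362]
grip 21.391580740185873 [0.47360415 2.12068282 1.51485528]
th 0.20 act 0.217 tau -0.442 rad -3.9 z 0.7
th 0.40 act 0.410 tau -0.299 rad -4.8 z 2.6
th 0.60 act 0.608 tau -0.258 rad -7.4 z 3.8
th 0.80 act 0.806 tau -0.286 rad -8.6 z 5.7
th 1.00 act 1.005 tau -0.223 rad -9.6 z 6.7
th 1.20 act 1.205 tau -0.236 rad -10.4 z 8.9
th 1.40 act 1.406 tau -0.266 rad -11.7 z 10.2
24.3583
```

View pics/z10.png

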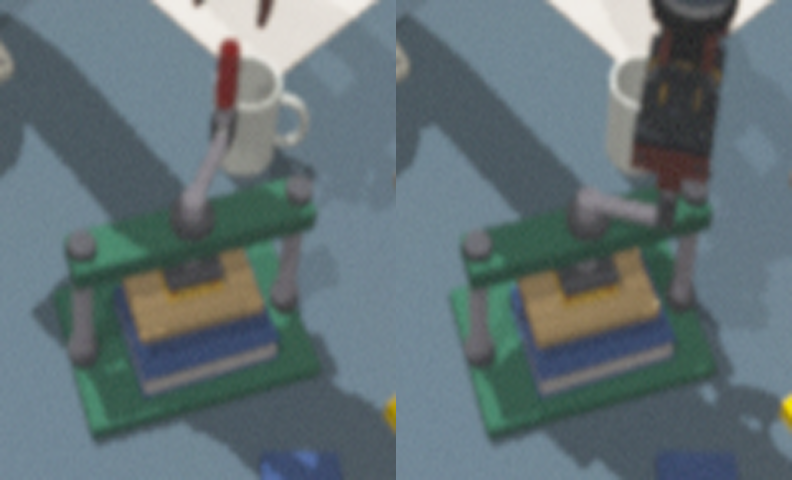

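Cranking works; the plate visibly went down. Readings taken after fast stops are unreliable because of overshoot, and the radial force shows my axis is about 1.5 mm off. I'll switch to the axis from the nuts, use slow steps, and continue.

```bash
sed -i 's/^C=np.array.*$/C=np.array([.506,.107]); H=np.array([.4605,.1665,.205])/; s/RC=.0755/RC=.0745/' h.py; cat >> h.py <<'E'
C=np.array([.505,.106])
E
python3 - <<'E'
import h
from h import *
h.FZ=[-.06,-.02,-.17]
crank(1.4,2.7,.1,stop=.70,v=.03)
print(get_time(),get_joint_pos()[5],get_grip_width()*88)
snap('scene','c10')
E
```

```text
th 1.50 act 1.490 tau 0.149 rad -2.6 z 7.6
th 1.60 act 1.590 tau 0.163 rad -3.9 z 7.7
th 1.70 act 1.690 tau 0.135 rad -5.2 z 8.3
th 1.80 act 1.791 tau 0.100 rad -4.4 z 8.6
th 1.90 act 1.892 tau 0.141 rad -5.5 z 9.6
th 2.00 act 1.992 tau 0.128 rad -6.1 z 8.1
th 2.10 act 2.094 tau 0.129 rad -5.8 z 8.3
th 2.20 act 2.194 tau 0.156 rad -6.7 z 8.4
th 2.30 act 2.295 tau 0.147 rad -7.2 z 8.4
th 2.40 act 2.396 tau 0.162 rad -6.4 z 8.5
th 2.50 act 2.497 tau 0.143 rad -6.8 z 8.4
th 2.60 act 2.598 tau 0.150 rad -6.5 z 8.9
th 2.70 act 2.699 tau 0.138 rad -7.5 z 8.3
30.1083 2.1485012861319377 21.73178358249263
```

```bash
python3 - <<'E'
import cv2,numpy as np
z=[cv2.resize(cv2.imread(f'pics/{n}.png')[170:235,225:320],None,fx=8,fy=8,interpolation=cv2.INTER_CUBIC)[:300 if 0 else 520] for n in('c8','c10')]
cv2.imwrite('pics/z11.png',cv2.resize(np.hstack(z),(800,300)))
z=[cv2.resize(cv2.imread(f'pics/{n}.png')[170:235,225:320],(760,300),interpolation=cv2.INTER_CUBIC) for n in('c8','c10')]
cv2.imwrite('pics/z11.png',np.vstack(z))
E
```

```text
(no output)
```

View pics/z11.png

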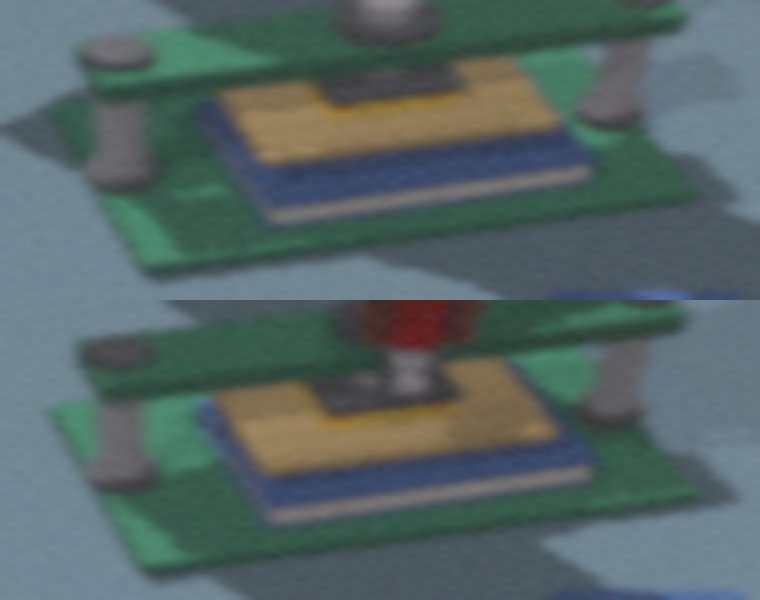

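```bash
python3 - <<'E'
from h import *
k=load('c10');yaw=np.radians(-14.4)
def px(a,b):return 225+a/8,170+(b)/(300/65)
def loc(p):
    d=p[:2]-C;return np.round([d[0]*np.cos(yaw)+d[1]*np.sin(yaw),-d[0]*np.sin(yaw)+d[1]*np.cos(yaw)],4)
print('bed front corner z.018',loc(plane(k,*px(150,268),.018)),loc(plane(k,*px(695,190),.018)))
for nm,pt in dict(bookbotL=(272,222),bookbotR=(590,180),pagetopL=(270,207),pagetopR=(592,163),backL=(205,108),backtopR=(592,150),plateL=(268,174),plateR=(560,140),plate0L=(262,165),plate0R=(560,128)).items():
    print(nm,[(z,loc(plane(k,*px(*pt),z))) for z in(.02,.045,.05,.055,.06,.065,.07)])
E
```

```text
bed front corner z.018 [ 0.0834 -0.1214] [0.0794 0.1228]
bookbotL [(0.02, array([ 0.0596, -0.0614])), (0.045, array([ 0.0765, -0.0672])), (0.05, array([ 0.0799, -0.0683])), (0.055, array([ 0.0833, -0.0695])), (0.06, array([ 0.0867, -0.0706])), (0.065, array([ 0.0901, -0.0718])), (0.07, array([ 0.0935, -0.073 ]))]
bookbotR [(0.02, array([0.0598, 0.0818])), (0.045, array([0.0767, 0.0727])), (0.05, array([0.0801, 0.0708])), (0.055, array([0.0835, 0.069 ])), (0.06, array([0.0869, 0.0672])), (0.065, array([0.0903, 0.0653])), (0.07, array([0.0937, 0.0635]))]
pagetopL [(0.02, array([ 0.0463, -0.0583])), (0.045, array([ 0.0636, -0.0641])), (0.05, array([ 0.0671, -0.0653])), (0.055, array([ 0.0705, -0.0665])), (0.06, array([ 0.074 , -0.0676])), (0.065, array([ 0.0774, -0.0688])), (0.07, array([ 0.0809, -0.07  ]))]
pagetopR [(0.02, array([0.045 , 0.0883])), (0.045, array([0.0623, 0.079 ])), (0.05, array([0.0657, 0.0771])), (0.055, array([0.0692, 0.0753])), (0.06, array([0.0727, 0.0734])), (0.065, array([0.0761, 0.0715])), (0.07, array([0.0796, 0.0697]))]
backL [(0.02, array([-0.0517, -0.0588])
[... 757 characters left out ...]
(0.045, array([0.0384, 0.0733])), (0.05, array([0.0419, 0.0715])), (0.055, array([0.0455, 0.0697])), (0.06, array([0.0491, 0.0678])), (0.065, array([0.0527, 0.066 ])), (0.07, array([0.0562, 0.0642]))]
plate0L [(0.02, array([ 0.0081, -0.0503])), (0.045, array([ 0.0262, -0.0564])), (0.05, array([ 0.0299, -0.0576])), (0.055, array([ 0.0335, -0.0588])), (0.06, array([ 0.0371, -0.06  ])), (0.065, array([ 0.0408, -0.0612])), (0.07, array([ 0.0444, -0.0624]))]
plate0R [(0.02, array([0.0095, 0.0865])), (0.045, array([0.0276, 0.0773])), (0.05, array([0.0312, 0.0754])), (0.055, array([0.0349, 0.0736])), (0.06, array([0.0385, 0.0717])), (0.065, array([0.0421, 0.0699])), (0.07, array([0.0457, 0.068 ]))]
```

```bash
python3 - <<'E'
import h
from h import *
h.FZ=[-.06,-.02,-.17]
command_gripper(.6)
p,q,r,t=fr(2.7,-np.pi-.3)
j=list(get_joint_pos()); tgt=inverse_kinematics(p,q); print(j[5],tgt)
j[5]-=np.pi+.3
movej(j)
print(get_time(),get_tcp_pos(),p)
k,_=snap('wrist','w11')
command_gripper(0);print(get_grip_width()*88)
L0=-np.pi-.3
crank(2.7,3.9,.3,stop=.55,v=.08,leads=(L0,L0))
print('t',get_time())
crank(3.9,4.6,.1,stop=.45,v=.03,leads=(L0,L0))
print(get_time(),get_joint_pos()[5],get_grip_width()*88)
snap('scene','c11');snap('wrist','w12')
E
```

```text
2.1514348937713232 [ 1.04437581e-01  3.42737134e-01  1.73482044e+00 -4.44089210e-16
  1.06403508e+00 -1.29000170e+00]
33.7167 [0.57118756 0.07178208 0.22987763] [0.57120601 0.07183841 0.23      ]
21.67440874913539
th 3.00 act 3.014 tau -0.405 rad -0.1 z 2.7
th 3.30 act 3.305 tau -0.292 rad 2.0 z 2.1
th 3.60 act 3.602 tau -0.264 rad 6.0 z 0.9
th 3.90 act 3.907 tau -0.268 rad 8.2 z 2.2
t 36.2917
th 4.00 act 3.988 tau 0.189 rad 8.3 z -0.4
th 4.10 act 4.090 tau 0.137 rad 9.8 z 0.1
th 4.20 act 4.193 tau 0.182 rad 11.5 z 2.3
th 4.30 act 4.296 tau 0.169 rad 11.7 z 2.6
th 4.40 act 4.398 tau 0.194 rad 11.5 z 4.4
th 4.50 act 4.501 tau 0.178 rad 12.2 z 3.8
th 4.60 act 4.602 tau 0.168 rad 11.6 z 5.0
39.325 0.594526972579225 21.66141404454043
```

View pics/c11.png

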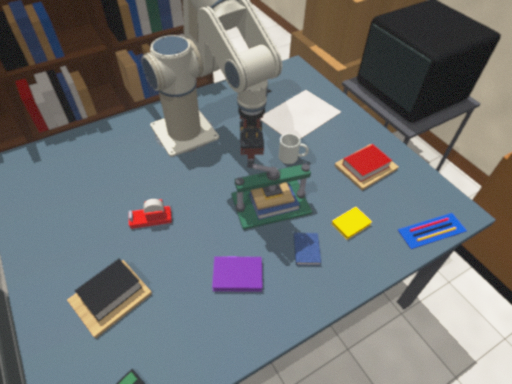

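View pics/w12.png

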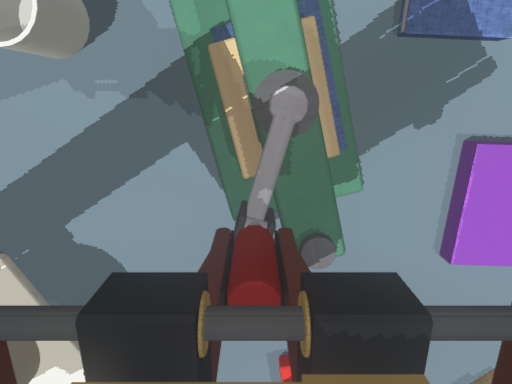

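```bash
cat >> h.py <<'E'
C=np.array([.5035,.1045]); RC=.0755
E
python3 - <<'E'
import h
from h import *
h.FZ=[-.06,-.02,-.17]
L0=-np.pi-.3
crank(4.6,6.4,.15,stop=.38,v=.035,leads=(L0,L0))
print(get_time(),get_joint_pos()[5],get_grip_width()*88)
snap('scene','c12')
z=[cv2.resize(cv2.imread(f'pics/{n}.png')[170:235,225:320],(760,300),interpolation=cv2.INTER_CUBIC) for n in('c11','c12')]
cv2.imwrite('pics/z12.png',np.vstack(z))
E
```

```text
th 4.75 act 4.750 tau 0.105 rad -0.8 z -3.5
th 4.90 act 4.901 tau 0.088 rad -3.1 z -3.6
th 5.05 act 5.050 tau 0.106 rad -1.9 z -4.0
th 5.20 act 5.199 tau 0.116 rad 0.1 z -2.3
th 5.35 act 5.349 tau 0.144 rad 2.4 z 0.4
th 5.50 act 5.499 tau 0.110 rad 4.6 z 3.1
th 5.65 act 5.648 tau 0.112 rad 6.3 z 4.2
th 5.80 act 5.799 tau 0.128 rad 7.7 z 4.4
th 5.95 act 5.948 tau 0.125 rad 8.6 z 3.9
th 6.10 act 6.099 tau 0.117 rad 8.8 z 3.3
th 6.25 act 6.250 tau 0.127 rad 9.8 z 2.9Traceback (most recent call last):
  File "<stdin>", line 5, in <module>
  File "h.py", line 52, in crank
    p,q,r,t=fr(th,lead); movel(p,frame=q,v=v)
                         ~~~~~^^^^^^^^^^^^^^^
station.MotionError: the arm cannot follow that straight line within its joint ranges
```

```bash
cat >> h.py <<'E'
C=np.array([.503,.1055]); RC=.0755
E
python3 - <<'E'
import h
from h import *
h.FZ=[-.06,-.02,-.17]
print(get_time())
command_gripper(.5)
j=list(get_joint_pos());print(j[5]);j[5]-=np.pi
movej(j)
k,_=snap('wrist','w13');snap('scene','c12');snap('side','s12')
print(get_time())
p=get_tcp_pos();print(p,fr(6.25,0)[0])
hh=fr(6.25)[0];hh[2]=.205
for a in(1.3,1.4,1.5,1.57):print(a,np.round(proj(k,hh+.078*(-rad*np.cos(a)+Z*np.sin(a)))),np.round(proj(k,hh)))
z=[cv2.resize(cv2.imread(f'pics/{n}.png')[170:235,225:320],(760,300),interpolation=cv2.INTER_CUBIC) for n in('c11','c12')]
cv2.imwrite('pics/z12.png',np.vstack(z))
E
```

```text
45.0167
2.4741803366325925
48.375
[0.45582179 0.16286048 0.23001748] [0.45517288 0.16391931 0.23      ]
1.3 [240. 341.] [255. 226.]
1.4 [245. 329.] [255. 226.]
1.5 [252. 314.] [255. 226.]
1.57 [256. 303.] [255. 226.]
```

View pics/z12.png

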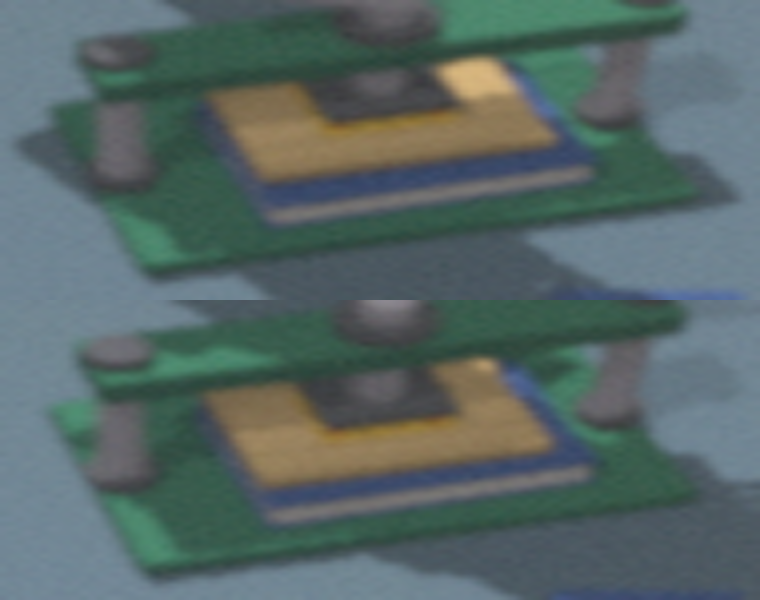

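View pics/w13.png

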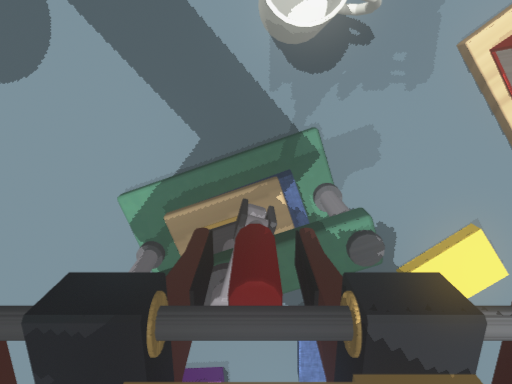

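```bash
python3 - <<'E'
import h
from h import *
h.FZ=[-.06,-.02,-.17]
L0=-2*np.pi-.35
command_gripper(0);print(get_grip_width()*88)
crank(6.25,6.55,.3,v=.08,leads=(L0,L0))
crank(6.55,7.9,.15,stop=.30,v=.04,leads=(L0,L0))
print(get_time(),get_joint_pos()[5])
E
```

```text
21.72515953698045
th 6.55 act 6.568 tau -0.410 rad -3.3 z -5.0
th 6.70 act 6.695 tau 0.082 rad -4.0 z 2.3
th 6.85 act 6.849 tau -0.016 rad -5.2 z 2.9
th 7.00 act 6.996 tau 0.063 rad -4.9 z 3.0
th 7.15 act 7.143 tau 0.069 rad -4.7 z 4.0
th 7.30 act 7.291 tau 0.108 rad -5.3 z 4.4
th 7.45 act 7.438 tau 0.154 rad -5.0 z 4.9
th 7.60 act 7.586 tau 0.200 rad -5.2 z 6.3
th 7.75 act 7.734 tau 0.205 rad -4.6 z 5.3
th 7.90 act 7.881 tau 0.218 rad -4.9 z 5.4
53.5167 0.8496494970619857
```

```bash
python3 - <<'E'
import h
from h import *
h.FZ=[-.06,-.02,-.17]
L0=-2*np.pi-.35
snap('scene','c13')
crank(7.9,8.35,.15,stop=.42,v=.04,leads=(L0,L0))
snap('scene','c14')
print(get_time(),get_joint_pos()[5])
z=[cv2.resize(cv2.imread(f'pics/{n}.png')[180:225,245:305],(390,290),interpolation=cv2.INTER_CUBIC) for n in('c8','c12','c13','c14')]
cv2.imwrite('pics/z13.png',np.vstack([np.hstack(z[:2]),np.hstack(z[2:])]))
# plate lower edge: yellow->blue transition along columns
for n in('c8','c10','c11','c12','c13','c14'):
    im=cv2.imread(f'pics/{n}.png').astype(float); s=im[...,2]-im[...,0]; r=[]
    for u in range(262,292):
        col=s[195:215,u]; i=[i for i in range(len(col)-1) if col[i]>0>=col[i+1]]
        if i: i=i[-1] if 0 else i[0]; r.append(195+i+col[i]/(col[i]-col[i+1])+ (u-277)*.108*0)
    print(n,len(r),np.median(r),np.mean(r))
E
```

```text
th 8.05 act 8.030 tau 0.269 rad -5.4 z 5.9
th 8.20 act 8.178 tau 0.309 rad -5.7 z 6.5
th 8.35 act 8.327 tau 0.361 rad -6.8 z 6.3
55.0167 1.243034764943282
c8 30 201.68939393939394 201.68049031412906
c10 30 203.77083333333331 203.76467985415164
c11 30 205.26397849462364 205.25710479524167
c12 30 206.46052631578948 206.44809217767423
c13 30 206.9031746031746 206.86050454127854
c14 30 206.86071428571427 206.85771451981572
```

View pics/z13.png

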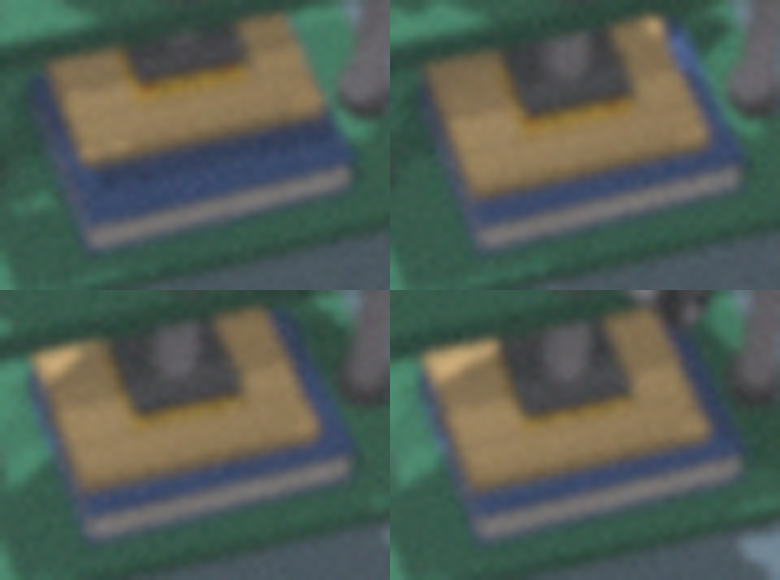

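The plate's edge stopped moving between c13 and c14 (206.86 px), so it is on the book. Plate tracking gives first touch at about 6.8 rad and torque gives about 6.9, so at 8.33 the squeeze is about 6.5 mm, inside the window. I'll release.

```bash
python3 - <<'E'
import h
from h import *
p0=np.array(get_tcp_pos())
command_gripper(.5)
movel(p0+Z*.11,v=.15)
k,_=snap('wrist','w15');snap('side','s15');snap('scene','c15')
print(get_time(),get_ft_force())
hh=fr(8.327)[0];hh[2]=.205;r=fr(8.327)[2]
for a in(1.3,1.4,1.5,1.57):print(a,np.round(proj(k,hh+.078*(-r*np.cos(a)+Z*np.sin(a)))),np.round(proj(k,hh)))
s=load('s15');c=load('c15')
for a in(1.3,1.4,1.57):print('side',a,np.round(np.array(proj(s,hh+.078*(-r*np.cos(a)+Z*np.sin(a))))-proj(s,hh),1),'scene',np.round(np.array(proj(c,hh+.078*(-r*np.cos(a)+Z*np.sin(a))))-proj(c,hh),1),np.round(proj(c,hh)),np.round(proj(s,hh)))
u,v=map(int,proj(c,hh));a=cv2.resize(cv2.imread('pics/c15.png')[v-50:v+25,u-40:u+35],(400,400),interpolation=cv2.INTER_CUBIC)
u,v=map(int,proj(s,hh));b=cv2.resize(cv2.imread('pics/s15.png')[v-50:v+25,u-40:u+35],(400,400),interpolation=cv2.INTER_CUBIC)
cv2.imwrite('pics/z15.png',np.hstack([a,b]))
im=cv2.imread('pics/c15.png').astype(float); sx=im[...,2]-im[...,0]; R_=[]
for u in range(262,292):
    col=sx[195:215,u]; i=[i for i in range(19) if col[i]>0>=col[i+1]]
    if i:R_.append(195+i[0]+col[i[0]]/(col[i[0]]-col[i[0]+1]))
print('plate',np.mean(R_))
E
```

```text
56.6083 [-0.54506663  0.65150025  0.74752191]
1.3 [244. 234.] [254. 182.]
1.4 [247. 226.] [254. 182.]
1.5 [251. 217.] [254. 182.]
1.57 [253. 210.] [254. 182.]
side 1.3 [ -5.6 -19.5] scene [ -2.8 -21.2] [290. 178.] [273. 155.]
side 1.4 [ -3.4 -20.5] scene [ -0.9 -20.1] [290. 178.] [273. 155.]
side 1.57 [  0.5 -21.5] scene [  2.3 -17.9] [290. 178.] [273. 155.]
plate 206.85329451787658
```

View pics/z15.png

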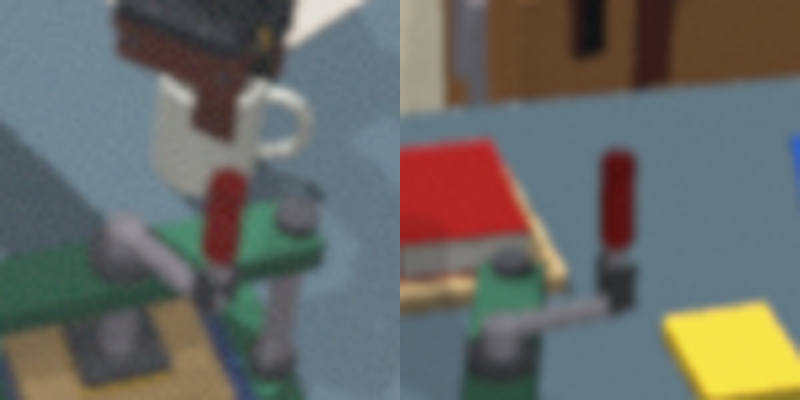

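View pics/w15.png

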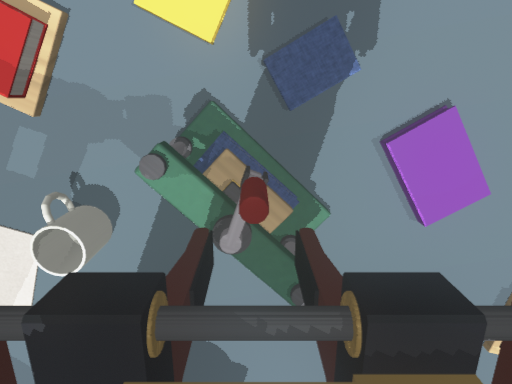

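```bash
python3 - <<'E'
from h import *
job_done();print(get_time())
E
```

```text
the job is handed in; nothing more can be done
the job is handed in; nothing more can be done
```

I handed the job in at about 56.6 s, with the handle upright, the plate pressing the blue book, and the gripper open and clear. No verdict is reported, so the squeeze figure below is my own estimate.

**Unfolding:** I gripped the folded handle and lifted it along its arc. The pads slid off at about 1.3 rad, so I finished with the shut fingers pushing outward. The push force jumped from about 2.5 N to 22 N at the stop.

**Cranking:** I turned the crank clockwise about 8.33 rad in three grasps and then let go.

**Last checks:**
- **Handle:** it stands upright; its lean in the side and scene pictures matches what I calculated for 1.57 rad.
- **Squeeze:** tracking the plate edge put first touch at about 6.8 rad, and the rise in crank torque put it at about 6.9 to 7.0 rad. That gives roughly 6 to 7 mm of spring compression, inside the 4.0 to 8.2 mm window.
- **After letting go:** the plate edge stayed where it was (206.86 px before, 206.85 px after).
- **Mug, tape dispenser, other books:** I did not measure whether they moved, but no force reading suggested the arm touched them.

**Disagreements:**
- **Torque readings:** taken after each stop, they were about 0.3 N m below the stated friction, so I relied only on how they rose.
- **Crank axis:** my first estimate was 2 to 3 mm off. It showed as up to 12 N of sideways force, and I corrected it as I went.

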